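Build up a mask stack on a dowel fixture

ROBOT

A 7-joint arm with a two-finger parallel gripper is mounted at the origin on the work surface; the furniture and walls round the work are solid. World frame = base frame: x ahead of the robot, y to its left, z up, the work surface at z = 0. Lengths are in m, angles in rad, forces in N, time in s.
With the tool pointing down it reaches from about 0.425 to 0.925 m from the base axis. Payload 6.8 kg.
Tool frame: the origin (TCP) lies midway between the tips of the shut fingers; the grasp point (between the pads) lies 19 mm behind it; x points along the fingers, y is the direction in which the jaws open and shut, and the axes are right-handed (so a half turn about x gives the same grasp; the last joint's range is limited). The gripper opens to 85 mm and grips with 20 to 120 N. Pads are 22 mm wide; open, the fingers measure 114 mm over their backs; the gripper's body (76 mm by 85 mm) begins 54 mm behind the grasp point. The pads swing forward as they close: fully open they stand 13 mm farther back than shut.
Start: joints at [1.014, 0.477, 0.022, 1.555, -0.011, 1.109, -0.083], TCP at [0.293, -0.608, 0.231] pointing down, gripper open.
Joint ranges: [-2.96, 2.96], [-0.34, 2.1], [-1.41, 1.46], [0.24, 2.44], [-1.37, 4.51], [0.17, 1.92], [-2.96, 2.96]. Speed limits (rad/s): [2.39, 2.39, 3.14, 3.14, 3.14, 3.14, 3.14].

INTERFACE

Orientations are given as a rotation vector (axis times angle).
In Python, from bench import r, viewer, nets gives the robot as it stands.
- The arm moves only by the shell command python3 -m pendant 'ROWS' [FORCE]. ROWS is JSON, one flat list of numbers, 5 for each row, row after row: the finger opening in mm, from 0 to 85.4, then the shift along the tool's x, y, z in mm, then the turn about the tool's x in rad. A call has 1 to 20 rows; each row shifts and turns the commanded pose from where the row before left it, along the tool's axes as they then stand; what a row does not reach is not made up. A row lasts 1/8 s, in which the tool goes at most 62.5 mm and 10.7 degrees, less where a joint would pass 70% of its speed; a pose out of reach is approached as far as the arm can. A call with a gripper value outside its range is refused whole. The fingers move at their own pace and stop on an object; FORCE is the grip in N (left out, the last holds). Time passes only in rows, so rows that do not move let the fingers close. It gives the time, the measured TCP pose, the force and the opening at its end, in the units of the state.
- r.get_obs(): the state, without advancing time (a new reading comes with each control period).
- viewer.grab_frame(name): name is "scene" or "top" or "wrist"; returns (picture, depth): 420x560x3 uint8, red, green, blue; 420x560 float32, m along the optical axis (not along the pixel's ray), 0 where there is no reading.
- viewer.calibration(name): a dict with "mtx" (3x3 intrinsics, pixels), "world_to_cam" (4x4, takes a point from world to camera coordinates). Camera axes: x right, y up, looking along -z (the intrinsics and any distortion apply to the point x, -y, -z); pixel columns grow to the right and rows downward; lengths in m; the calibration is good to about 2 mm. A picture is of the moment at which its call begins: read the wrist's pose just before it. calibration takes no time and is no camera call; for the wrist camera it gives the pose at the moment of the call.
- r.hand_in(): hands the job in, once; it reports no verdict.
Trained networks look in the newest picture that a camera, given by its name, has taken for a name from the list of things; names that differ only in an ending like _2 or _b are one class to them, and where a whole thing is asked for, a point or a joint stands for the part that bears it (a point fixed in the world has none). Each returns a list of dicts, best first, with "score" (0 to 1); they miss things now and then, are a little off and sometimes report something else, mostly with a low value. They report only what shows in the picture. A call takes as long as a camera call.
- nets.look_for(name, camera): "location" ([x, y, z] in m, in world coordinates, good to about 4 mm: the middle of the surface that is visible of it).
- nets.silhouettes(name, camera): "mask" (420x560 bool, what is visible of it).
The state is a dict: "clock": time; "joints": joint angles; "qvel": joint speeds; "tau": joint torques, N m; "tcp_pos": TCP position; "orientation": TCP orientation; "contact_force": force on the tool from outside, world axes, zero at the start; "moment": the same for the moment, N m; "grip_width": finger opening in m.
Only numpy, scipy, OpenCV 4.12 (cv2) and the standard library are available. Lean on these libraries where they do the work, as an engineer would, in place of code of your own. Each camera call takes 0.05 s, during which the arm holds its last target. There are 200 camera calls.

TASK

Build the mask stack on the dowel fixture, one plate after another from the bottom up: first the plain carrier plate, then the spacer frame with the big window, then the mask plate with the three slots, and last the cover plate with its grip on top. Every plate goes over both dowels and lies flat and fully down on the one before; let go of everything at the end and do not shift the counter, the loupe or the vial.

Things in the scene. Friction and masses are not known exactly. Their poses are not given: they have to be found in the camera images.
- fixture: Dowel fixture, fixed to the table: dark foot 134 x 64 x 12 mm, on it a bright seat 116 x 40 mm, its flat top 20 mm above the table, with two upright steel dowels, 8 mm thick, 45 mm either side of the middle along x. They stand 46 mm above the seat, the last 8 mm tapering to a 2 mm point. Origin: centre of the underside, on the table; x along the 134 mm, z up. Plates fit either half turn.
- carrier: Carrier plate: the plain dark metal plate without window, slots or grip, 120 x 56 x 10 mm, loose, flat; 11 mm through holes on the long centre line 45 mm either side of the middle. Origin: centre of the underside; x along the 120 mm, y across the 56 mm, z up. Same after a half turn about z.
- spacer: Spacer frame: dark metal plate with one big rectangular window (63 x 37 mm) in the middle, the rims beside it 9.5 mm wide, 120 x 56 x 10 mm, loose, flat; 11 mm through holes on the long centre line 45 mm either side of the middle. Origin: centre of the underside; x along the 120 mm, y across the 56 mm, z up. Same after a half turn about z.
- mask: Mask plate: dark metal plate with three narrow slots (9 x 37 mm, 22 mm apart) across its middle, 120 x 56 x 10 mm, loose, flat; 11 mm through holes on the long centre line 45 mm either side of the middle. Origin: centre of the underside; x along the 120 mm, y across the 56 mm, z up. Same after a half turn about z.
- cover: Cover plate: dark metal plate with a bright bar grip in the middle of its top (44 mm along x, 14 mm along y, its top 34 mm above the plate's underside), 120 x 56 x 10 mm, loose, flat; 11 mm through holes on the long centre line 45 mm either side of the middle. Origin: centre of the underside; x along the 120 mm, y across the 56 mm, z up. Same after a half turn about z.
- tally_counter: Bystander: small round pale tally counter, 44 x 54 x 27 mm, loose, upright on the table; leave it alone. Origin: centre of the underside.
- loupe: Bystander: black eye loupe, 39 mm across, 28 mm high, loose, upright on the table; leave it alone. Origin: centre of the underside.
- vial: Bystander: small vial with white ribbed cap, 26 mm across, 54 mm high, loose, upright on the table; leave it alone. Origin: centre of the underside.

How it is judged:
On the way, in this order (a step that is already met when the one before it is completed fails the run):
1. The carrier plate lies on the fixture's seat, over both dowels (horizontal distance between carrier and fixture below 0.006 m and z of carrier in the frame of fixture between 0.017 and 0.023 m and angle between the x axis of carrier and the x axis of fixture, either way round below 0.1 rad and angle between carrier's own z axis and vertical below 0.06 rad), for 0.2 s.
2. The spacer frame lies on the carrier, over both dowels (horizontal distance between spacer and fixture below 0.006 m and z of spacer in the frame of fixture between 0.027 and 0.033 m and angle between the x axis of spacer and the x axis of fixture, either way round below 0.1 rad and angle between spacer's own z axis and vertical below 0.06 rad), for 0.2 s.
3. The mask plate lies on the spacer, over both dowels (horizontal distance between mask and fixture below 0.006 m and z of mask in the frame of fixture between 0.037 and 0.043 m and angle between the x axis of mask and the x axis of fixture, either way round below 0.1 rad and angle between mask's own z axis and vertical below 0.06 rad), for 0.2 s.
4. The cover plate lies on the mask, over both dowels, grip up (horizontal distance between cover and fixture below 0.006 m and z of cover in the frame of fixture between 0.047 and 0.053 m and angle between the x axis of cover and the x axis of fixture, either way round below 0.1 rad and angle between cover's own z axis and vertical below 0.06 rad), for 0.2 s.
At the end, for the whole second after the job is handed in: Carrier, spacer, mask, cover lie on the fixture in this order from the bottom: undersides within 3 mm of 20, 30, 40, 50 mm above the fixture's underside, centres within 6 mm of its axis, lengths along its length within 0.1 rad, top up and level within 0.06 rad, at rest (all of step 1 and all of step 2 and all of step 3 and all of step 4 and linear speed of each of carrier, spacer, mask, cover below 0.02 m/s); the robot touches nothing.
It fails at once if the tally counter is shifted more than 25 mm or tipped over (distance of tally_counter from where it was at the start of the episode above 0.025 m or angle between tally_counter's own z axis and vertical above 0.5 rad).
It fails at once if the loupe is shifted more than 25 mm or tipped over (distance of loupe from where it was at the start of the episode above 0.025 m or angle between loupe's own z axis and vertical above 0.5 rad).
It fails at once if the vial is shifted more than 25 mm or tipped over (distance of vial from where it was at the start of the episode above 0.025 m or angle between vial's own z axis and vertical above 0.5 rad).
It also fails if it takes over 112 s, if anything falls off the work surface, if the arm or the gripper's body presses on something with over 40 N, if the wrist force passes 120 N, or if a joint passes its speed limit or range.

## Working session

There is one attempt and no reset: what is moved stays moved. The work goes in short steps, Python scripts to look and compute and a shell command to move; the robot and the scene stay as the last step left them, time stands still between calls to the robot, and variables do not carry over. Pictures are saved under pics/ and viewed, about 12 in all and at most 16, crops included, and the job is handed in when it is done.

```bash
ls; mkdir -p pics; python3 - <<'E'
from bench import r, viewer, nets
import cv2,numpy as np
o=r.get_obs(); print({k:np.round(v,3).tolist() for k,v in o.items()})
for n in("top","scene"):
    p,d=viewer.grab_frame(n); cv2.imwrite(f"pics/{n}0.png",p[:,:,::-1]); np.save(f"pics/{n}0.npy",d)
    c=viewer.calibration(n); print(n,np.round(c["mtx"],1).tolist(),np.round(c["world_to_cam"],3).tolist(),[k for k in c])
    for t in("fixture","carrier","spacer","mask","cover","tally_counter","loupe","vial"):
        print(t,[(np.round(x["location"],3).tolist(),round(x["score"],2)) for x in nets.look_for(t,n)[:3]])
E
```

```text
pics
{'clock': 0.0, 'joints': [1.014, 0.478, 0.022, 1.556, -0.012, 1.109, -0.083], 'qvel': [0.0, -0.001, -0.001, 0.001, 0.002, -0.001, -0.001], 'tau': [-0.0, -59.644, 1.608, -28.12, 0.012, 0.009, 0.0], 'tcp_pos': [0.293, -0.608, 0.23], 'orientation': [1.973, 0.452, -1.974], 'contact_force': [-0.029, -0.978, -0.013], 'moment': [-0.018, -0.037, -0.008], 'grip_width': 0.085}
top [[545.4, 0.0, 284.3], [0.0, 545.4, 201.6], [0.0, 0.0, 1.0]] [[0.0, -1.0, -0.004, 0.022], [0.977, -0.001, 0.212, -0.518], [-0.212, -0.004, 0.977, -1.282], [0.0, 0.0, 0.0, 1.0]] ['mtx', 'world_to_cam']
fixture [([0.628, 0.208, 0.024], 0.76)]
carrier [([0.571, -0.155, 0.013], 0.88)]
spacer [([0.614, 0.006, 0.007], 0.96), ([0.44, 0.116, 0.024], 0.74)]
mask [([0.391, -0.219, 0.011], 0.69)]
cover [([0.438, 0.254, 0.011], 0.67)]
tally_counter [([0.439, 0.114, 0.021], 0.71)]
loupe [([0.422, -0.083, 0.019], 0.49)]
vial [([0.442, 0.012, 0.053], 0.51)]
scene [[454.4, 0.0, 280.3], [0.0, 454.4, 209.0], [0.0, 0.0, 1.0]] [[-0.896, -0.444, 0.001, 0.47], [0.344, -0.693, 0.633, -0.194], [-0.28, 0.567, 0.774, -0.81], [0.0, 0.0, 0.0, 1.0]] ['mtx', 'world_to_cam']
fixture [([0.622, 0.219, 0.019], 0.79)]
carrier [([0.575, -0.153, 0.009], 0.97)]
spacer [([0.614, 0.007, 0.008], 0.81)]
mask [([0.388, -0.219, 0.008], 0.63)]
cover [([0.431, 0.262, 0.009], 0.65)]
tally_counter [([0.44, 0.116, 0.027], 0.93)]
loupe []
vial []
```

View pics/top0.png

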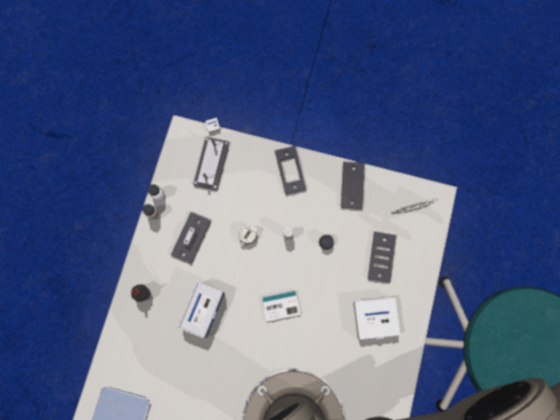

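View pics/scene0.png

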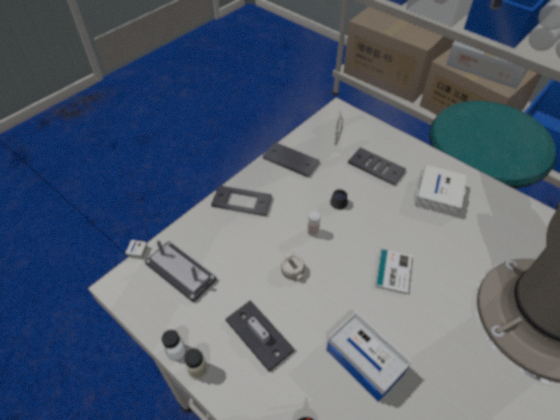

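The top view shows all four plates lying clear: carrier (352,186), spacer (290,170), mask (381,257) and cover (190,238). The fixture is at (212,163), and the bystanders are at (248,235), (289,233) and (326,242). Next I'll fit the poses.

```bash
cat > h.py <<'E'
from bench import r, viewer, nets
import cv2,numpy as np
from scipy.spatial.transform import Rotation as R
def rays(cam,uv,z,c=None):
    "pixels (n,2) -> world xy on plane z"
    c=c or viewer.calibration(cam); K=c["mtx"]; T=np.linalg.inv(c["world_to_cam"])
    uv=np.asarray(uv,float).reshape(-1,2)
    d=np.c_[(uv[:,0]-K[0,2])/K[0,0],-(uv[:,1]-K[1,2])/K[1,1],-np.ones(len(uv))]@T[:3,:3].T
    s=(z-T[2,3])/d[:,2]; return (T[:3,3]+d*s[:,None])[:,:2]
def pix(cam,P,c=None):
    c=c or viewer.calibration(cam); P=np.atleast_2d(P); q=np.c_[P,np.ones(len(P))]@c["world_to_cam"].T
    q=q[:,:3]*[1,-1,-1]; q=q@c["mtx"].T; return q[:,:2]/q[:,2:]
def rect(xy):
    (cx,cy),(a,b),t=cv2.minAreaRect((xy*1000).astype(np.float32))
    if a<b: a,b,t=b,a,t+90
    t=(t+90)%180-90
    return cx,cy,t,a,b
def cloud(cam,d,c=None):
    c=c or viewer.calibration(cam);K=c["mtx"];v,u=np.mgrid[:420,:560]
    P=np.stack([(u-K[0,2])/K[0,0]*d,-(v-K[1,2])/K[1,1]*d,-d],-1);T=np.linalg.inv(c["world_to_cam"])
    return P@T[:3,:3].T+T[:3,3]
def tcp():
    o=r.get_obs();M=R.from_rotvec(o["orientation"]).as_matrix();return o,M
def go(x,y,z,ang=None):
    "shift (mm) in tool axes + turn so that TCP reaches x,y,z (m) with jaw axis perpendicular to length at ang deg"
    o,M=tcp(); s=M.T@((np.array([x,y,z])-o["tcp_pos"])*1000)
    t=0
    if ang is not None:
        ya=np.degrees(np.arctan2(M[1,1],M[0,1])); e=(ang+90-ya+90)%180-90; t=np.radians(e)*np.sign(M[2,0])
    print("shift",np.round(s,1),"turn",np.round(t,4),"rows>=",np.ceil(abs(t)/0.186))
E
python3 - <<'E'
from h import *
for n in("top","scene"):
    p,d=viewer.grab_frame(n); X=cloud(n,d)
    for t in("fixture","carrier","spacer","mask","cover"):
        s=nets.silhouettes(t,n)
        if not s: print(n,t,None); continue
        m=s[0]["mask"]; v,u=np.nonzero(m); z=X[m][:,2]
        zz=.02 if t=="fixture" else .01
        pts=X[m]; f=pts[(pts[:,2]>.004)&(pts[:,2]<.014)][:,:2]
        print(n,t,"mask",np.round(rect(rays(n,np.c_[u,v],zz)),1),"cloud",np.round(rect(f),1) if len(f)>5 else None,"zmed",round(float(np.median(z)),4), m.sum())
o,M=tcp();print(M.round(3))
E
```

```text
top fixture mask [627.2 209.3 -11.8 134.1  64.4] cloud [630.8 210.6 -11.3 134.3  63.6] zmed 0.0158 1239
top carrier mask [ 571.9 -153.3   -1.8  121.2   56.4] cloud [ 573.4 -152.8   -4.2  121.1   56.4] zmed 0.0084 988
top spacer mask [613.1   6.6  12.4 121.9  55.6] cloud [613.8   6.6  12.4 121.4  54.8] zmed 0.0086 595
top mask mask [ 388.8 -220.9  -10.4  125.2   59.3] cloud [ 389.3 -221.9  -10.   121.4   58.5] zmed 0.0081 1118
top cover mask [438.  256.3 -22.7 118.9  58.5] cloud [438.4 257.2 -23.1 118.8  57.8] zmed 0.0096 1061
scene fixture mask [635.2 211.7 -12.3 150.4  65.3] cloud [635.8 208.3 -11.9 142.4  65.6] zmed 0.0209 2199
scene carrier mask [ 574.  -155.5   -4.   123.7   65.7] cloud [ 574.1 -159.3   -5.   122.1   67.5] zmed 0.0128 1026
scene spacer mask [614.    5.9  13.4 123.5  65.6] cloud [615.2   1.8  13.9 120.7  65.9] zmed 0.0123 1028
scene mask mask [ 390.2 -222.2  -11.7  124.2   66.8] cloud [ 391.5 -227.2   -9.7  125.2   67.6] zmed 0.0123 1097
scene cover mask [439.1 255.5 -22.2 123.7  58.8] cloud [440.7 254.2 -22.7 124.6  57.1] zmed 0.0124 2235
[[-0.     0.434 -0.901]
 [-0.    -0.901 -0.434]
 [-1.    -0.     0.   ]]
```

```bash
python3 - <<'E'
from h import *
go(.572,-.154,.18,-3.5)
c=viewer.calibration("wrist");o,M=tcp();T=np.linalg.inv(c["world_to_cam"]);print((M.T@(T[:3,3]-o["tcp_pos"])).round(3),(M.T@T[:3,:3]).round(2),c["mtx"].round(0))
E
```

```text
shift [  51.3 -288.1 -448.5] turn 0.5099 rows>= 3.0
[-0.143  0.    -0.085] [[ 0.    0.33 -0.94]
 [ 1.    0.    0.  ]
 [ 0.   -0.94 -0.33]] [[374.   0. 277.]
 [  0. 374. 210.]
 [  0.   0.   1.]]
```

```bash
python3 -m pendant '[85,5,-28.8,-44.8,0, 85,5,-28.8,-44.8,0, 85,5,-28.8,-44.8,0, 85,5,-28.8,-44.8,0, 85,5,-28.8,-44.8,0, 85,5,-28.8,-44.8,0, 85,5,-28.8,-44.8,0, 85,5,-28.8,-44.8,0, 85,5,-28.8,-44.8,0, 85,6,-28.8,-45.3,0, 85,0,0,0,0.17, 85,0,0,0,0.17, 85,0,0,0,0.17, 85,0,0,0,0]' 40
cat >> h.py <<'E'
def wrist(name,t,z=.01,save=True):
    c=viewer.calibration("wrist"); p,d=viewer.grab_frame("wrist")
    if save: cv2.imwrite(f"pics/{name}.png",p[:,:,::-1])
    s=nets.silhouettes(t,"wrist")
    for q in s[:2]:
        m=q["mask"]; v,u=np.nonzero(m); X=cloud("wrist",d,c)[m]; f=X[abs(X[:,2]-z)<.003]
        print(t,round(q["score"],2),"mask",np.round(rect(rays("wrist",np.c_[u,v],z,c)),1),"cloud",np.round(rect(f[:,:2]),1) if len(f)>5 else 0,"med z",np.median(X[:,2]).round(4),"edge" if m[0].any()|m[-1].any()|m[:,0].any()|m[:,-1].any() else "")
    return p,d,c
E
python3 - <<'E'
from h import *
wrist("w1","carrier")
go(.572,-.154,.05,-3.5)
E
```

```text
clock: 3.25
tcp_pos: [0.5721, -0.154, 0.1804]
orientation: [-2.191, 0.066, 2.191]
contact_force: [0.7, -0.2, -0.2]
grip_width: 0.0853
carrier 0.89 mask [ 574.7 -153.3   -4.3  122.3   57.4] cloud [ 574.2 -153.2   -4.2  120.4   56.1] med z 0.01 
shift [ 1.304e+02 -1.000e-01  1.000e-01] turn 0.0034 rows>= 1.0
```

View pics/w1.png

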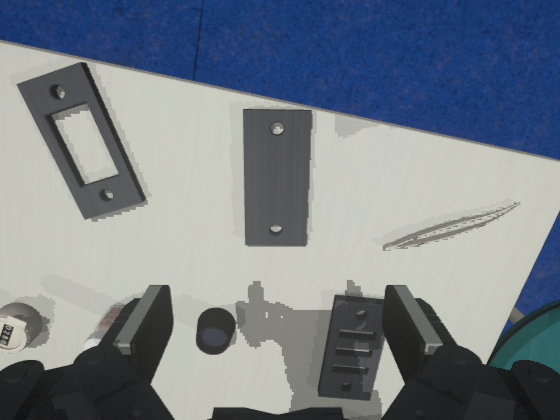

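```bash
python3 - <<'E'
from h import *
go(.5743,-.1532,.02,-4.2)
E
```

```text
shift [160.4  -1.   -2.2] turn 0.0156 rows>= 1.0
```

```bash
python3 -m pendant '[66,40,-1,-2.2,0.0156, 66,40,0,0,0, 66,40,0,0,0, 66,30,0,0,0, 66,10,0,0,0, 66,10,0,0,0, 66,5,0,0,0, 66,0,0,0,0]'
python3 - <<'E'
from h import *
p,d,c=wrist("w2","carrier"); go(.5743,-.1532,-.001,-4.2)
E
```

```text
clock: 4.35
tcp_pos: [0.5746, -0.1533, 0.0057]
orientation: [-2.183, 0.084, 2.182]
contact_force: [0.6, -0.2, -0.3]
grip_width: 0.0661
carrier 0.86 mask [ 575.4 -153.4   -4.3  121.3   56.2] cloud [ 574.2 -153.2   -4.2  120.9   56.4] med z 0.0099 
shift [ 7.  -0.1  0.6] turn -0.0034 rows>= 1.0
```

View pics/w2.png

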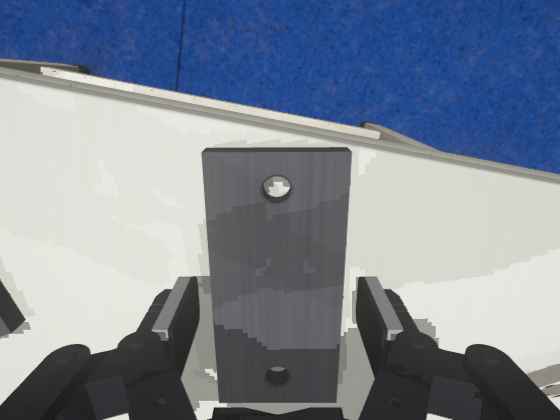

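```bash
python3 -m pendant '[66,3,0,0,0, 66,3,0,0,0, 66,1,0,0,0, 50,0,0,0,0, 50,0,0,0,0, 50,0,0,0,0, 50,0,0,0,0]' 60
python3 - <<'E'
from h import *
o,M=tcp();print(o["contact_force"],o["grip_width"])
E
```

```text
clock: 5.32
tcp_pos: [0.5744, -0.1533, -0.0014]
orientation: [-2.183, 0.084, 2.182]
contact_force: [-2.1, 0.2, 4.8]
grip_width: 0.0536
[-2.07317892  0.23962725  4.76621328] 0.0536479680538023
```

```bash
python3 -m pendant '[50,-5,0,0,0, 50,-10,0,0,0, 50,-20,0,0,0, 50,-40,0,0,0, 50,-40,0,0,0, 50,0,0,0,0]'
python3 - <<'E'
from h import *
wrist("w3","carrier",.1)
E
```

```text
clock: 6.08
tcp_pos: [0.5771, -0.1538, 0.1181]
orientation: [-2.191, 0.085, 2.174]
contact_force: [0.4, -0.3, -1.6]
grip_width: 0.0543
carrier 0.63 mask [ 560.6 -152.9   -4.2  147.5   68.8] cloud 0 med z 0.1295
```

View pics/w3.png

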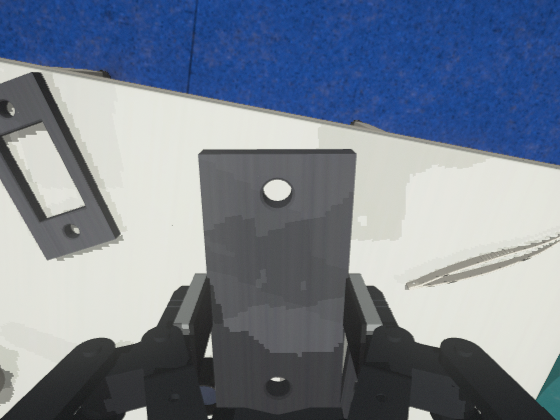

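```bash
python3 - <<'E'
from h import *
go(.58,.08,.17,-11.8)
E
```

```text
shift [ -55.8 -233.    12.3] turn 0.1291 rows>= 1.0
```

```bash
python3 -m pendant '[50,-20,-15,2,0, 50,-30,-28,2,0, 50,-5,-38,2,0, 50,0,-38,2,0, 50,0,-38,2,0, 50,0,-38,2,0, 50,0,-25,0,0, 50,0,-13,0,0, 50,0,0,0,0.065, 50,0,0,0,0.065, 50,0,0,0,0, 50,0,0,0,0]'
cat >> h.py <<'E'
def dowels(p,d,c,cam="wrist",guess=(.628,.209,-11.8),z0=.03,z1=.075):
    X=cloud(cam,d,c); a=np.radians(guess[2]); q=X-[guess[0],guess[1],0]
    l=q[...,0]*np.cos(a)+q[...,1]*np.sin(a); w=-q[...,0]*np.sin(a)+q[...,1]*np.cos(a)
    P=[]
    for s in(1,-1):
        m=(abs(l-45e-3*s)<.015)&(abs(w)<.015)&(X[...,2]>z0)&(X[...,2]<z1)&(d>0)
        if m.sum()>3: P.append(np.median(X[m],0)); print("dowel",s,m.sum(),np.median(X[m],0).round(4),"zmax",X[m][:,2].max().round(4),X[m].std(0).round(4))
    if len(P)==2: e=P[0]-P[1]; print("mid",((P[0]+P[1])/2).round(4),"ang",np.degrees(np.arctan2(e[1],e[0])).round(2),"dist",np.hypot(*e[:2]).round(4))
E
python3 - <<'E'
from h import *
p,d,c=wrist("w4","fixture",.02)
dowels(p,d,c)
p,d=viewer.grab_frame("top"); dowels(p,d,None,"top")
go(.628,.209,.12,-11.8)
E
```

```text
clock: 7.68
tcp_pos: [0.58, 0.0797, 0.1683]
orientation: [-2.113, 0.219, 2.113]
contact_force: [-0.5, -0.7, -1.1]
grip_width: 0.0542
fixture 0.91 mask [632.6 205.6 -12.8 132.4  65.2] cloud [632.6 211.  -12.6 116.   41. ] med z 0.0194 
dowel 1 376 [0.6764 0.1986 0.0524] zmax 0.0666 [0.0021 0.0014 0.0104]
dowel -1 330 [0.5902 0.2181 0.051 ] zmax 0.0671 [0.002  0.0015 0.0105]
mid [0.6333 0.2083 0.0517] ang -12.72 dist 0.0884
dowel 1 19 [0.6737 0.2007 0.0504] zmax 0.0668 [0.0017 0.0019 0.0116]
dowel -1 17 [0.586  0.2199 0.0535] zmax 0.0638 [0.0017 0.0021 0.0093]
mid [0.6298 0.2103 0.052 ] ang -12.39 dist 0.0898
shift [  48.3 -136.2  -20.4] turn -0.0005 rows>= 1.0
```

View pics/w4.png

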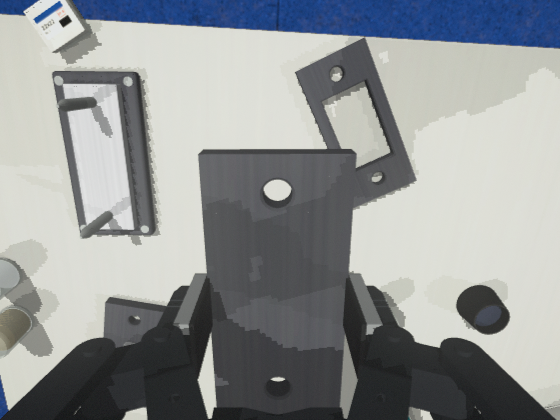

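```bash
python3 - <<'E'
from h import *
c=viewer.calibration("wrist"); p,d=viewer.grab_frame("wrist")
for z0 in(.056,.06,.063): print(z0); dowels(p,d,c,guess=(.634,.2105,-12.6),z0=z0)
X=cloud("wrist",d,c); o,M=tcp()
q=(X-o["tcp_pos"])@M*1000  # tool frame
m=(d>0)&(q[...,0]<-5)&(q[...,0]>-20)&(abs(q[...,1])<32)&(abs(q[...,2])<75)
P=q[m]; A=np.c_[P[:,1:],np.ones(len(P))]; k=np.linalg.lstsq(A,P[:,0],rcond=None)[0]; print("plate plane (slope y,z, depth)",k.round(3),M[:,0].round(3))
f=P[abs(P[:,0]-A@k)<1.5]; print("held rect y,z",np.round(rect(f[:,1:]/1000),1))
p,d=viewer.grab_frame("top")
for z0 in(.05,.058,): print(z0); dowels(p,d,None,"top",guess=(.634,.2105,-12.6),z0=z0)
go(.634,.2105,.12,-12.6)
E
```

```text
0.056
dowel 1 149 [0.6765 0.1997 0.0608] zmax 0.0676 [0.002  0.0014 0.0028]
dowel -1 124 [0.5897 0.219  0.0604] zmax 0.0671 [0.0019 0.0014 0.0029]
mid [0.6331 0.2094 0.0606] ang -12.57 dist 0.0889
0.06
dowel 1 88 [0.6765 0.2001 0.0628] zmax 0.0676 [0.0016 0.0011 0.002 ]
dowel -1 70 [0.5897 0.2194 0.0627] zmax 0.0671 [0.0015 0.0013 0.0019]
mid [0.6331 0.2097 0.0627] ang -12.59 dist 0.089
0.063
dowel 1 40 [0.6766 0.2004 0.0646] zmax 0.0676 [0.0011 0.0009 0.0014]
dowel -1 30 [0.5893 0.22   0.0647] zmax 0.0671 [0.0011 0.0009 0.0011]
mid [0.633  0.2102 0.0646] ang -12.67 dist 0.0895
plate plane (slope y,z, depth) [ 1.000e-03 -1.000e-03 -1.136e+01] [-0. -0. -1.]
held rect y,z [ 0.000e+00 -1.000e-01  8.990e+01  1.209e+02  6.390e+01]
0.05
dowel 1 10 [0.6738 0.2002 0.0618] zmax 0.0661 [0.0018 0.0016 0.0041]
dowel -1 10 [0.5862 0.22   0.0607] zmax 0.0688 [0.0019 0.0017 0.0047]
mid [0.63   0.2101 0.0612] ang -12.69 dist 0.0898
0.058
dowel 1 7 [0.6744 0.2003 0.0621] zmax 0.0661 [0.0019 0.0016 0.0019]
dowel -1 7 [0.5865 0.2201 0.0611] zmax 0.0688 [0.0015 0.0017 0.0031]
mid [0.6305 0.2102 0.0616] ang -12.72 dist 0.0901
shift [  48.3 -138.8  -25.9] turn 0.0133 rows>= 1.0
```

```bash
python3 - <<'E'
from h import *
go(.6332,.2107,.08,-12.6)
E
```

```text
shift [  88.3 -138.9  -25.1] turn 0.0133 rows>= 1.0
```

```bash
python3 -m pendant '[50,0,-20,-4,0, 50,0,-35,-7,0, 50,0,-35,-7,0, 50,10,-30,-5,0, 50,20,-14,-2.1,0, 50,20,-4.9,0,0.0133, 50,20,0,0,0, 50,15,0,0,0, 50,0,0,0,0, 50,0,0,0,0]'
python3 - <<'E'
from h import *
go(.6332,.2107,.07,-12.6)
c=viewer.calibration("wrist"); p,d=viewer.grab_frame("wrist")
q=pix("wrist",[[.6332+.045*np.cos(np.radians(-12.6)),.2107+.045*np.sin(np.radians(-12.6)),.066],[.6332-.045*np.cos(np.radians(-12.6)),.2107-.045*np.sin(np.radians(-12.6)),.066]],c);print(q.round(1))
cv2.imwrite("pics/w5.png",cv2.resize(p[140:,180:380],None,fx=2,fy=2)[:,:,::-1])
E
```

```text
clock: 9.18
tcp_pos: [0.6338, 0.2104, 0.0839]
orientation: [-2.106, 0.233, 2.103]
contact_force: [0.6, -0.1, -0.9]
grip_width: 0.0542
shift [13.9 -0.1  0.7] turn -0.001 rows>= 1.0
[[276.6 177.5]
 [277.1 346.1]]
```

View pics/w5.png

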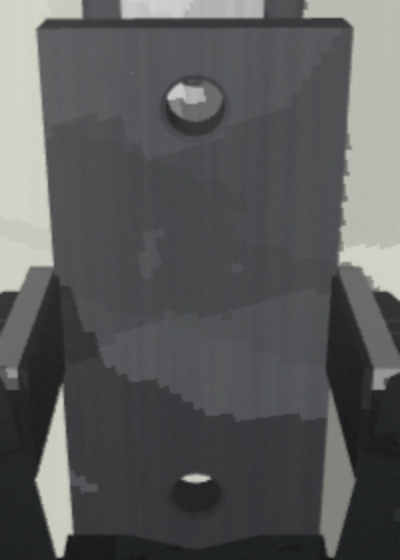

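```bash
python3 -m pendant '[50,10,0,0.4,0, 50,6,0,0,0, 50,4,0,0,0, 50,4,0,0,0, 50,4,0,0,0, 50,0,0,0,0]'
python3 - <<'E'
from h import *
go(.6332,.2107,.0186,-12.6)
c=viewer.calibration("wrist"); p,d=viewer.grab_frame("wrist")
cv2.imwrite("pics/w6.png",cv2.resize(p[140:,180:380],None,fx=2,fy=2)[:,:,::-1])
E
```

```text
clock: 9.98
tcp_pos: [0.6327, 0.2108, 0.0549]
orientation: [-2.105, 0.233, 2.106]
contact_force: [0.1, -0.3, -1.0]
grip_width: 0.0542
shift [36.3 -0.  -0.6] turn -0.0002 rows>= 1.0
```

View pics/w6.png

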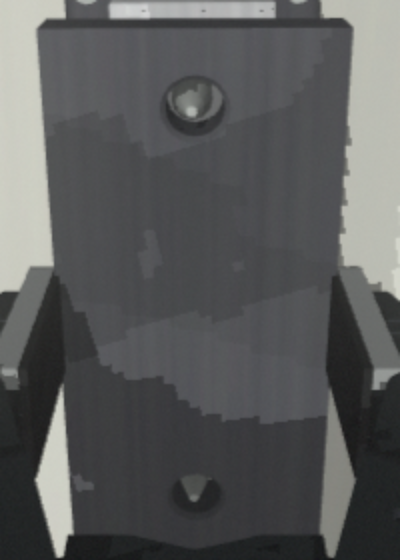

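Both dowel tips show inside the holes, and there is no contact force, so I'll lower it.

```bash
python3 -m pendant '[50,6,0,0,0, 50,8,0,0,0, 50,8,0,0,0, 50,8,0,0,0, 50,5,0,0,0, 50,1,0,0,0, 50,0,0,0,0]'
python3 - <<'E'
from h import *
o,M=tcp();print(o["contact_force"].round(1) if hasattr(o["contact_force"],"round") else o["contact_force"])
E
```

```text
clock: 10.9
tcp_pos: [0.633, 0.2109, 0.0194]
orientation: [-2.105, 0.233, 2.105]
contact_force: [-1.3, 1.0, -1.2]
grip_width: 0.0538
[-1.3  1.  -1.2]
```

```bash
python3 -m pendant '[50,1,0,0,0, 50,0,0,0,0, 68,0,0,0,0, 68,0,0,0,0, 68,0,0,0,0, 68,-20,0,0,0, 68,-30,0,0,0, 68,-40,0,0,0, 68,-40,0,0,0, 68,0,0,0,0, 68,0,0,0,0]'
python3 - <<'E'
from h import *
p,d,c=wrist("w7","carrier",.03)
go(.55,.008,.18,12.5)
E
```

```text
clock: 12.28
tcp_pos: [0.6328, 0.2108, 0.149]
orientation: [-2.106, 0.232, 2.104]
contact_force: [0.5, -0.2, -0.0]
grip_width: 0.0682
carrier 0.58 mask [633.8 210.7 -12.5 121.8  57.2] cloud [633.2 210.7 -12.5 120.7  56.2] med z 0.03 
shift [-32.3 215.6  35.9] turn -0.4382 rows>= 3.0
```

View pics/w7.png

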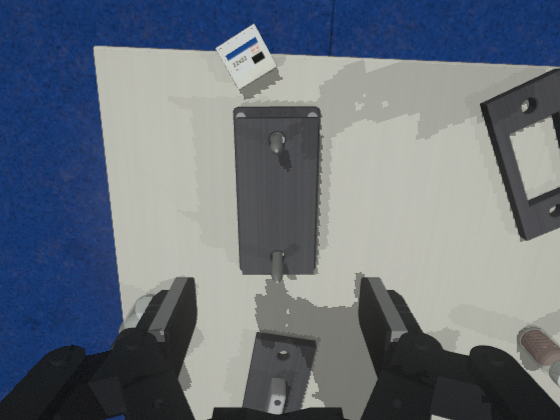

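The carrier is seated: its top is at z=30 mm, it is centred at (633.2, 210.7), and both dowels stick through at (277,142) and (277,265). Next is the spacer.

```bash
python3 - <<'E'
from h import *
go(.6135,.0065,.15,12.4)
E
```

```text
shift [ -2.4 203.2 -26.4] turn -0.4365 rows>= 3.0
```

```bash
python3 -m pendant '[66,0,20,-2,0, 66,0,35,-4,0, 66,0,42,-6,0, 66,0,42,-6,0, 66,0,35,-5,0, 66,0,20,-3,0, 66,0,9,-0.4,0, 66,0,0,0,-0.14, 66,0,0,0,-0.15, 66,0,0,0,-0.147, 66,0,0,0,0, 66,0,0,0,0]'
python3 - <<'E'
from h import *
p,d,c=wrist("w8","spacer",.01)
go(.6135,.0065,-.001,12.4)
E
```

```text
clock: 13.88
tcp_pos: [0.6143, 0.0078, 0.1482]
orientation: [2.108, 0.228, -2.108]
contact_force: [0.4, 0.3, 0.8]
grip_width: 0.0659
spacer 0.79 mask [615.2   6.5  13.1 122.1  57.4] cloud [614.8   6.7  13.6 120.3  56.1] med z 0.0098 
shift [149.3   0.7   1. ] turn -0.0008 rows>= 1.0
```

```bash
python3 -m pendant '[66,30,1,-0.2,-0.0174, 66,40,0,0,0, 66,40,0,0,0, 66,25,0,0,0, 66,8,0,0,0, 66,6,0,0,0, 66,0,0,0,0, 50,0,0,0,0, 50,0,0,0,0, 50,0,0,0,0, 50,0,0,0,0]' 60
python3 - <<'E'
from h import *
p,d,c=wrist("w9","spacer",.01)
go(.6135,.0065,.1,12.4)
E
```

```text
clock: 15.35
tcp_pos: [0.6157, 0.0062, 0.0009]
orientation: [2.099, 0.246, -2.095]
contact_force: [-1.7, -0.5, 6.0]
grip_width: 0.0536
spacer 0.72 mask [615.9   6.   13.4 121.8  56.9] cloud [615.1   5.9  13.4 120.7  56.5] med z 0.0098 
shift [-99.1  -0.9   1.8] turn 0.0176 rows>= 1.0
```

```bash
cat >> h.py <<'E'
def held(lo=-20,hi=-3):
    c=viewer.calibration("wrist"); o,M=tcp(); p,d=viewer.grab_frame("wrist")
    q=(cloud("wrist",d,c)-o["tcp_pos"])@M*1000
    m=(d>0)&(q[...,0]<hi)&(q[...,0]>lo)&(abs(q[...,1])<27)&(abs(q[...,2])<75)
    P=q[m]; k=0;
    for i in range(4): A=np.c_[P[:,1:],np.ones(len(P))]; k=np.linalg.lstsq(A,P[:,0],rcond=None)[0]; P=P[abs(P[:,0]-A@k)<(4 if i<2 else 1.5)]
    z=np.percentile(P[:,2],[.5,99.5]); print("held: slopes",k[:2].round(3),"top depth",k[2].round(2),"z range",z.round(1),"mid",z.mean().round(2),"n",len(P)); return p
E
python3 -m pendant '[50,-5,0,0,0, 50,-15,0,0,0, 50,-30,0,0,0, 50,-40,0,0,0, 50,-20,0,0,0, 50,0,0,0,0, 50,0,0,0,0]'
python3 - <<'E'
from h import *
held(); go(.6332,.2107,.11,-12.5)
E
```

```text
clock: 16.32
tcp_pos: [0.6138, 0.0059, 0.1081]
orientation: [2.095, 0.247, -2.099]
contact_force: [0.2, 0.1, -0.5]
grip_width: 0.0538
held: slopes [ 0.001 -0.001] top depth -8.92 z range [-59.4  58.9] mid -0.21 n 20966
shift [  -2.4 -194.6  -66.6] turn 0.4526 rows>= 3.0
```

```bash
python3 -m pendant '[50,0,-15,-5,0, 50,0,-30,-10,0, 50,0,-40,-14,0, 50,0,-40,-14,0, 50,0,-35,-12,0, 50,0,-22,-8,0, 50,0,-12.6,-3.6,0, 50,0,0,0,0.15, 50,0,0,0,0.15, 50,0,0,0,0.1526, 50,0,0,0,0, 50,0,0,0,0]'
python3 - <<'E'
from h import *
go(.6332,.2107,.055,-12.5)
E
```

```text
clock: 17.88
tcp_pos: [0.6344, 0.2101, 0.1092]
orientation: [-2.107, 0.229, 2.108]
contact_force: [0.2, -0.2, -1.1]
grip_width: 0.0538
shift [54.2 -0.3  1.3] turn 0.0019 rows>= 1.0
```

```bash
python3 -m pendant '[50,15,-0.3,1.3,0.002, 50,15,0,0,0, 50,10,0,0,0, 50,5,0,0,0, 50,5,0,0,0, 50,4,0,0,0, 50,0,0,0,0, 50,0,0,0,0]'
python3 - <<'E'
from h import *
go(.6332,.2107,.0305,-12.5); print(np.round(r.get_obs()["contact_force"],1))
p=held(); cv2.imwrite("pics/w10.png",cv2.resize(p[140:,180:380],None,fx=2,fy=2)[:,:,::-1])
E
```

```text
clock: 18.88
tcp_pos: [0.6334, 0.2115, 0.0556]
orientation: [-2.105, 0.233, 2.104]
contact_force: [1.1, -1.4, -0.5]
grip_width: 0.054
shift [25.1  0.8  0. ] turn -0.0021 rows>= 1.0
[ 1.1 -1.4 -0.5]
held: slopes [ 0.001 -0.001] top depth -8.93 z range [-59.5  59. ] mid -0.26 n 21022
```

View pics/w10.png

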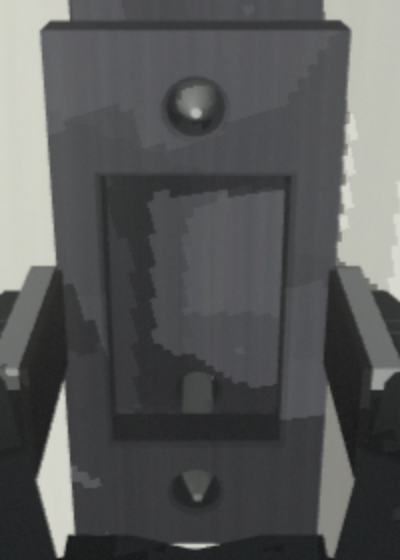

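```bash
python3 -m pendant '[50,5,0.6,0,0, 50,7,0,0,0, 50,7,0,0,0, 50,5,0,0,0, 50,1.5,0,0,0, 50,0,0,0,0, 50,0,0,0,0]'
python3 - <<'E'
from h import *
print(np.round(r.get_obs()["contact_force"],1))
E
```

```text
clock: 19.8
tcp_pos: [0.6327, 0.2107, 0.0309]
orientation: [-2.104, 0.233, 2.106]
contact_force: [-5.1, -1.6, 10.7]
grip_width: 0.0534
[-5.1 -1.6 10.7]
```

Contact came at the expected height, so I'll release, rise and check.

```bash
python3 -m pendant '[68,0,0,0,0, 68,0,0,0,0, 68,0,0,0,0, 68,-10,0,0,0, 68,-30,0,0,0, 68,-40,0,0,0, 68,-40,0,0,0, 68,0,0,0,0, 68,0,0,0,0]'
python3 - <<'E'
from h import *
p,d,c=wrist("w11","spacer",.04)
X=cloud("wrist",d,c); q=X-[.6332,.2107,0]; a=np.radians(-12.5); l=q[...,0]*np.cos(a)+q[...,1]*np.sin(a); w=-q[...,0]*np.sin(a)+q[...,1]*np.cos(a)
for s in(1,-1):
    for t in (1,-1):
        m=(abs(l-.05*s)<.008)&(abs(w-.018*t)<.006); print(s,t,np.median(X[m][:,2]).round(4))
go(.389,-.2215,.16,-10.5)
E
```

```text
clock: 20.92
tcp_pos: [0.6327, 0.2107, 0.1498]
orientation: [-2.105, 0.233, 2.105]
contact_force: [-0.8, 0.2, -0.4]
grip_width: 0.0682
spacer 0.69 mask [632.7 210.5 -12.7 120.2  56.2] cloud [632.3 210.6 -12.5 120.2  56.3] med z 0.0399 
1 1 0.04
1 -1 0.04
-1 1 0.0399
-1 -1 0.04
shift [-10.5 474.7 142.9] turn -0.037 rows>= 1.0
```

```bash
python3 -m pendant '[66,-1,20,6,0, 66,-1,38,11.4,0, 66,-1,38,11.4,0, 66,-1,38,11.4,0, 66,-1,38,11.4,0, 66,-1,38,11.4,0, 66,-1,38,11.4,0, 66,-1,38,11.4,0, 66,-1,38,11.4,0, 66,-1,38,11.4,0, 66,0,38,11.4,0, 66,0,38,11.4,0, 66,0,28,8,0, 66,0,9,4,-0.037, 66,0,0,0,0, 66,0,0,0,0]'
python3 - <<'E'
from h import *
p,d,c=wrist("w12","mask",.01)
go(.389,-.2215,.0,-10.5)
E
```

```text
clock: 23.02
tcp_pos: [0.3894, -0.2207, 0.1594]
orientation: [-2.124, 0.195, 2.126]
contact_force: [-0.2, 0.2, -0.0]
grip_width: 0.066
shift [159.6   1.    0.4] turn 0.0009 rows>= 1.0
```

```bash
cat >> h.py <<'E'
def zrect(x,y,z=.01,rad=.075,name=None):
    c=viewer.calibration("wrist"); p,d=viewer.grab_frame("wrist"); X=cloud("wrist",d,c)
    if name: cv2.imwrite(f"pics/{name}.png",p[:,:,::-1])
    m=(d>0)&(abs(X[...,2]-z)<.0025)&(np.hypot(X[...,0]-x,X[...,1]-y)<rad); m=m.astype(np.uint8)
    n,L,S,_=cv2.connectedComponentsWithStats(m); i=1+np.argmax(S[1:,4]); print("zrect",np.round(rect(X[L==i][:,:2]),1),S[i].tolist())
E
python3 - <<'E'
from h import *
zrect(.389,-.2215,name="w12")
E
```

```text
zrect [ 389.6 -221.2   -9.6  120.8   56.1] [241, 114, 73, 144, 8246]
```

View pics/w12.png

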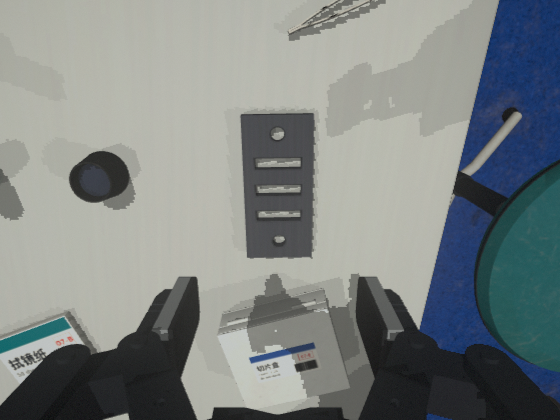

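```bash
python3 - <<'E'
from h import *
c=viewer.calibration("top"); d=np.load("pics/top0.npy"); X=cloud("top",d,c)
m=(X[...,2]>.02)&(X[...,2]<.2)&(X[...,0]>.15)&(X[...,0]<.45)&(abs(X[...,1]+.22)<.08); print(X[m].max(0).round(3),np.percentile(X[m],98,axis=0).round(3))
go(.3896,-.2212,0.0,-9.6)
E
```

```text
[ 0.289 -0.147  0.043] [ 0.283 -0.152  0.039]
shift [ 1.597e+02  5.000e-01 -1.000e-01] turn -0.0147 rows>= 1.0
```

Box clearance is fine: its edge is at x≤0.289 and it is 43 mm high.

```bash
python3 -m pendant '[66,30,0.5,0,-0.0147, 66,40,0,0,0, 66,40,0,0,0, 66,30,0,0,0, 66,10,0,0,0, 66,8,0,0,0, 66,1,0,0,0, 66,0,0,0,0]'
python3 - <<'E'
from h import *
zrect(.3896,-.2212); go(.3896,-.2212,0.0005,-9.6)
E
```

```text
clock: 24.18
tcp_pos: [0.3897, -0.2221, 0.0015]
orientation: [-2.135, 0.181, 2.132]
contact_force: [0.4, 0.3, 0.5]
grip_width: 0.0659
zrect [ 389.7 -221.3   -9.7  121.1   56.4] [197, 152, 156, 258, 29789]
shift [ 1.  -0.9  0.3] turn -0.0011 rows>= 1.0
```

```bash
python3 -m pendant '[66,1.5,-0.8,0,0, 50,0,0,0,0, 50,0,0,0,0, 50,0,0,0,0, 50,0,0,0,0, 50,-5,0,0,0, 50,-15,0,0,0, 50,-30,0,0,0, 50,-40,0,0,0, 50,-40,0,0,0, 50,0,0,0,0, 50,0,0,0,0]' 60
python3 - <<'E'
from h import *
held(); go(.6332,.2107,.13,-12.5)
E
```

```text
clock: 25.72
tcp_pos: [0.3888, -0.2208, 0.1292]
orientation: [-2.133, 0.18, 2.133]
contact_force: [-1.0, 0.7, -1.0]
grip_width: 0.0535
held: slopes [ 0.001 -0.   ] top depth -9.83 z range [-60.3  57.6] mid -1.36 n 28145
shift [  -1.4 -466.3 -168.9] turn 0.0496 rows>= 1.0
```

```bash
python3 -m pendant '[50,0,-18,-6,0, 50,0,-36,-13,0, 50,0,-38,-14,0, 50,0,-38,-14,0, 50,0,-38,-14,0, 50,0,-38,-14,0, 50,0,-38,-14,0, 50,0,-38,-14,0, 50,0,-38,-14,0, 50,0,-38,-14,0, 50,0,-38,-14,0, 50,0,-36,-13,0, 50,0,-24,-8,0, 50,0,-10.3,-2.9,0, 50,0,0,0,0.0496, 50,0,0,0,0, 50,0,0,0,0]'
python3 - <<'E'
from h import *
a=np.radians(-12.5); go(.6332-.0008*np.cos(a),.2107-.0008*np.sin(a),.064,-12.5)
E
```

```text
clock: 27.9
tcp_pos: [0.6337, 0.2093, 0.1288]
orientation: [-2.106, 0.232, 2.107]
contact_force: [0.1, 0.3, -1.0]
grip_width: 0.0535
shift [64.8 -1.4  1.5] turn -0.0001 rows>= 1.0
```

```bash
python3 -m pendant '[50,20,-1.4,1.3,0, 50,20,0,0,0, 50,14,0,0,0, 50,6,0,0,0, 50,5,0,0,0, 50,0,0,0,0, 50,0,0,0,0]'
python3 - <<'E'
from h import *
a=np.radians(-12.5); go(.6332-.0008*np.cos(a),.2107-.0008*np.sin(a),.0402,-12.5)
print(np.round(r.get_obs()["contact_force"],1))
p=held(); cv2.imwrite("pics/w13.png",cv2.resize(p[140:,180:380],None,fx=2,fy=2)[:,:,::-1])
E
```

```text
clock: 28.78
tcp_pos: [0.6335, 0.2121, 0.0649]
orientation: [-2.107, 0.23, 2.105]
contact_force: [0.9, -0.2, -2.1]
grip_width: 0.0537
shift [24.7  1.4  0.9] turn -0.0 rows>= 1.0
[ 0.9 -0.2 -2.1]
held: slopes [ 0.001 -0.   ] top depth -9.72 z range [-60.4  57.8] mid -1.28 n 28101
```

View pics/w13.png

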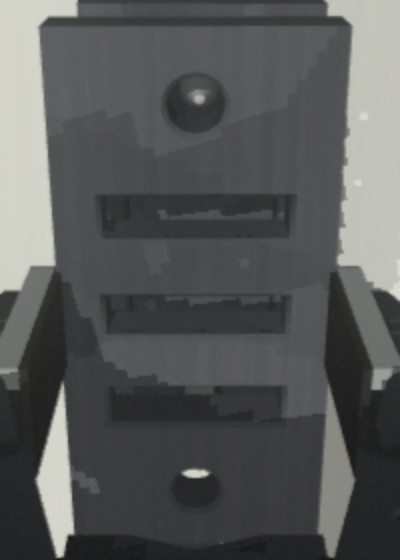

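```bash
python3 -m pendant '[50,0,1,0.8,0, 50,3,0,0,0, 50,3,0,0,0, 50,4,0,0,0, 50,0,0,0,0]'
python3 - <<'E'
from h import *
a=np.radians(-12.5); go(.6332-.0008*np.cos(a),.2107-.0008*np.sin(a),.0402,-12.5)
print(np.round(r.get_obs()["contact_force"],1),r.get_obs()["moment"])
p=held(); cv2.imwrite("pics/w14.png",cv2.resize(p[140:,180:380],None,fx=2,fy=2)[:,:,::-1])
E
```

```text
clock: 29.45
tcp_pos: [0.6318, 0.211, 0.0537]
orientation: [-2.105, 0.231, 2.107]
contact_force: [0.9, 0.7, -0.6]
grip_width: 0.0535
shift [13.5 -0.1 -0.7] turn -0.0 rows>= 1.0
[ 0.9  0.7 -0.6] [ 0.03538087 -0.01911413  0.02010349]
held: slopes [ 0.001 -0.001] top depth -9.72 z range [-60.3  57.8] mid -1.27 n 28232
```

View pics/w14.png

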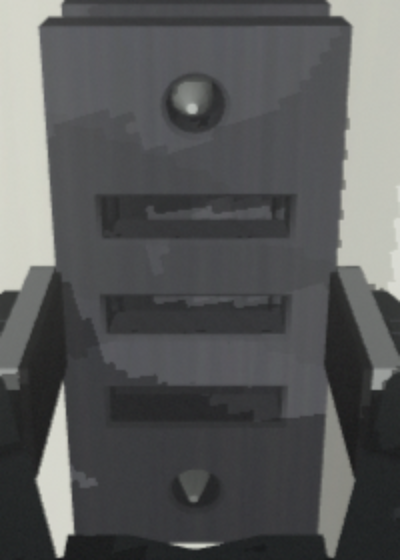

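Both tips are in the holes. I'll finish lowering, release and check.

```bash
python3 -m pendant '[50,4,0,0,0, 50,5,0,0,0, 50,4,0,0,0, 50,1.5,0,0,0, 50,0,0,0,0, 50,0,0,0,0]'
python3 -c "
from h import *
print(np.round(r.get_obs()['contact_force'],1))"
```

```text
clock: 30.25
tcp_pos: [0.632, 0.2111, 0.0401]
orientation: [-2.106, 0.231, 2.106]
contact_force: [-4.1, 0.0, 5.0]
grip_width: 0.0537
[-4.1  0.   5. ]
```

```bash
python3 -m pendant '[68,0,0,0,0, 68,0,0,0,0, 68,0,0,0,0, 68,-10,0,0,0, 68,-30,0,0,0, 68,-40,0,0,0, 68,-40,0,0,0, 68,0,0,0,0, 68,0,0,0,0]'
cat >> h.py <<'E'
def corners(z=None):
    c=viewer.calibration("wrist"); p,d=viewer.grab_frame("wrist")
    X=cloud("wrist",d,c); q=X-[.6332,.2107,0]; a=np.radians(-12.5); l=q[...,0]*np.cos(a)+q[...,1]*np.sin(a); w=-q[...,0]*np.sin(a)+q[...,1]*np.cos(a)
    print("corner z",[np.median(X[(abs(l-.05*s)<.008)&(abs(w-.018*t)<.006)][:,2]).round(4) for s in(1,-1) for t in(1,-1)])
    return p
E
python3 - <<'E'
from h import *
corners(); zrect(.6332,.2107,.05); go(.4385,.2565,.16,-22.8)
E
```

```text
clock: 31.38
tcp_pos: [0.6319, 0.211, 0.1598]
orientation: [-2.106, 0.231, 2.106]
contact_force: [-0.0, 0.0, -0.4]
grip_width: 0.068
corner z [np.float64(0.05), np.float64(0.05), np.float64(0.05), np.float64(0.0499)]
zrect [632.1 211.  -12.4 120.9  56.2] [234, 118, 86, 163, 10683]
shift [ -1.1  -2.9 198.1] turn 0.1798 rows>= 1.0
```

```bash
python3 -m pendant '[50,0,0,15,0, 50,0,0,30,0, 50,0,0,35,0, 50,0,0,35,0, 50,0,0,35,0, 50,0,-1,28,0, 50,0,-2,20,0, 50,0,0,0,0.09, 50,0,0,0,0.09, 50,0,0,0,0, 50,0,0,0,0]'
python3 - <<'E'
from h import *
wrist("w15","cover",.01); zrect(.4385,.2565,name="w15"); 
go(.4385,.2565,.013,-22.8)
E
```

```text
clock: 32.85
tcp_pos: [0.4393, 0.2569, 0.1596]
orientation: [-2.004, 0.403, 2.004]
contact_force: [-0.2, -0.1, -0.8]
grip_width: 0.0502
cover 0.81 mask [438.5 256.8 -23.1 121.5  57.4] cloud [438.4 257.1 -22.9 120.7  56.1] med z 0.0101 
zrect [438.4 257.1 -22.9 120.7  56.1] [241, 116, 74, 143, 8519]
shift [146.7   0.7   0.7] turn 0.0004 rows>= 1.0
```

View pics/w15.png

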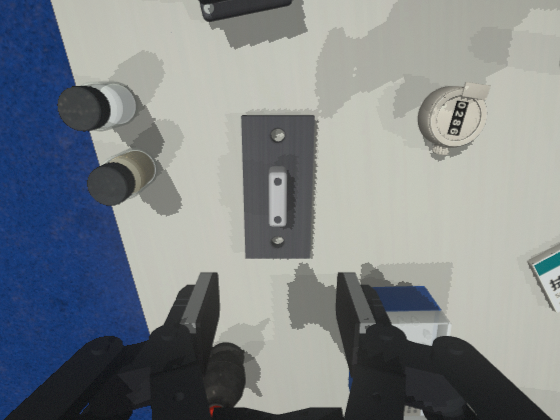

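```bash
python3 - <<'E'
from h import *
X=cloud("top",np.load("pics/top0.npy")); 
for R0 in(.07,.09,.11,.13,.16,.2):
    m=(np.hypot(X[...,0]-.4385,X[...,1]-.257)<R0)&(X[...,2]<.3)&(X[...,2]>.015)
    P=X[m]; print(R0,P[P[:,2].argmax()].round(3))
go(.4385,.257,.014,-22.9)
E
```

```text
0.07 [0.425 0.257 0.04 ]
0.09 [0.425 0.257 0.04 ]
0.11 [0.492 0.342 0.068]
0.13 [0.492 0.342 0.068]
0.16 [0.587 0.221 0.069]
0.2 [0.299 0.367 0.103]
shift [145.7   0.2   0.9] turn 0.0021 rows>= 1.0
```

Nothing nearby is tall enough to get in the way. I'll descend on the grip.

```bash
python3 -m pendant '[45,30,0.2,0.6,0.002, 45,40,0,0,0, 45,40,0,0,0, 45,25,0,0,0, 45,8,0,0,0, 45,3,0,0,0, 45,0,0,0,0, 8,0,0,0,0, 8,0,0,0,0, 8,0,0,0,0, 8,0,0,0,0, 8,0,0,0,0]' 60
python3 -c "
from h import *
o,M=tcp();print(np.round(o['contact_force'],1)); zrect(.4385,.257)"
```

```text
clock: 34.5
tcp_pos: [0.4394, 0.2573, 0.0147]
orientation: [-2.002, 0.405, 2.0]
contact_force: [-2.0, -0.5, 6.5]
grip_width: 0.013
[-2.  -0.5  6.5]
zrect [457.4 249.3 -23.   80.5  56.4] [207, 147, 142, 174, 16271]
```

```bash
python3 -m pendant '[8,-5,0,0,0, 8,-15,0,0,0, 8,-30,0,0,0, 8,-40,0,0,0, 8,-40,0,0,0, 8,0,0,0,0, 8,0,0,0,0]'
python3 - <<'E'
from h import *
p=held(-3,15); cv2.imwrite("pics/w16.png",p[:,:,::-1]); go(.6332,.2107,.145,-12.5)
E
```

```text
clock: 35.42
tcp_pos: [0.4384, 0.2566, 0.1437]
orientation: [-2.001, 0.406, 2.002]
contact_force: [-0.1, 0.3, -1.7]
grip_width: 0.0126
held: slopes [ 0. -0.] top depth 4.76 z range [-59.6  59.5] mid -0.03 n 16316
shift [  -2.2  -34.  -197.5] turn -0.182 rows>= 1.0
```

View pics/w16.png

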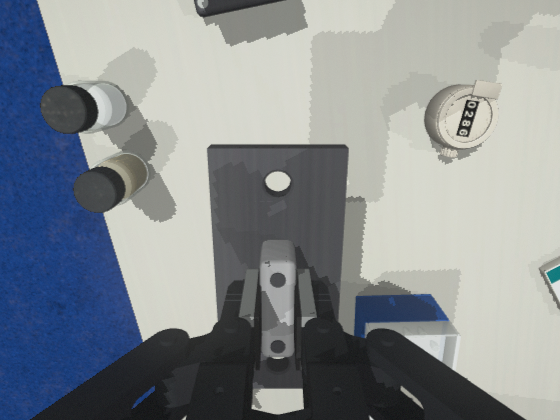

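```bash
python3 -m pendant '[8,0,-3,-14,0, 8,0,-5,-28,0, 8,0,-6,-34,0, 8,0,-6,-34,0, 8,0,-5,-34,0, 8,0,-5,-28,0, 8,0,-3,-18,0, 8,0,-1,-7.5,0, 8,0,0,0,-0.09, 8,0,0,0,-0.092, 8,0,0,0,0, 8,0,0,0,0]'
python3 - <<'E'
from h import *
go(.6332,.2107,.083,-12.5)
E
```

```text
clock: 36.98
tcp_pos: [0.6337, 0.2113, 0.1435]
orientation: [-2.105, 0.233, 2.106]
contact_force: [-0.3, 0.5, -2.0]
grip_width: 0.013
shift [60.5  0.7  0.4] turn -0.0016 rows>= 1.0
```

```bash
python3 -m pendant '[8,20,0.6,0.4,-0.0016, 8,20,0,0,0, 8,15,0,0,0, 8,4,0,0,0, 8,3,0,0,0, 8,3,0,0,0, 8,0,0,0,0]'
python3 - <<'E'
from h import *
o,M=tcp();print(np.round(o["contact_force"],1),np.round(o["moment"],2)); go(.6332,.2107,.0648,-12.5); held(-3,15)
E
```

```text
clock: 37.85
tcp_pos: [0.6336, 0.2109, 0.079]
orientation: [-2.107, 0.229, 2.107]
contact_force: [-0.5, -0.8, -2.3]
grip_width: 0.0129
[-0.5 -0.8 -2.3] [-0.03  0.02  0.01]
shift [14.2  0.3  0.3] turn 0.0015 rows>= 1.0
held: slopes [0.001 0.   ] top depth 4.84 z range [-59.6  59.7] mid 0.04 n 16246
```

```bash
python3 -m pendant '[8,2,0.2,0.2,0, 8,2,0,0,0, 8,2,0,0,0, 8,2,0,0,0, 8,0,0,0,0]'
python3 - <<'E'
from h import *
o,M=tcp();print(np.round(o["contact_force"],1),np.round(o["moment"],2)); go(.6332,.2107,.0648,-12.5); held(-3,15)
E
```

```text
clock: 38.52
tcp_pos: [0.633, 0.2106, 0.0705]
orientation: [-2.107, 0.229, 2.108]
contact_force: [0.2, -1.3, -1.2]
grip_width: 0.0124
[ 0.2 -1.3 -1.2] [ 0.   -0.01 -0.  ]
shift [ 5.7 -0.2 -0.2] turn 0.0015 rows>= 1.0
held: slopes [ 0. -0.] top depth 4.83 z range [-59.6  59.6] mid -0.01 n 16332
```

The underside is now at about 55.7 mm, below the taper, with no force and no tilt, so the plate is on both dowels. I'll finish, release and back off.

```bash
python3 -m pendant '[8,2,0,0,0, 8,2,0,0,0, 8,1.5,0,0,0, 8,0.5,0,0,0, 8,0,0,0,0, 8,0,0,0,0]'
python3 -c "
from h import *
print(np.round(r.get_obs()['contact_force'],1)); held(-3,15)"
```

```text
clock: 39.33
tcp_pos: [0.6333, 0.2107, 0.0648]
orientation: [-2.107, 0.229, 2.107]
contact_force: [0.2, 0.3, -2.3]
grip_width: 0.013
[ 0.2  0.3 -2.3]
held: slopes [0.001 0.   ] top depth 4.83 z range [-59.6  59.7] mid 0.06 n 16415
```

```bash
python3 -m pendant '[40,0,0,0,0, 40,0,0,0,0, 40,0,0,0,0, 40,0,0,0,0, 40,-10,0,0,0, 40,-30,0,0,0, 40,-40,0,0,0, 40,-40,0,0,0, 40,0,0,0,0, 40,0,0,0,0]'
python3 - <<'E'
from h import *
p=corners(); zrect(.6332,.2107,.06); cv2.imwrite("pics/w17.png",p[:,:,::-1])
viewer.grab_frame("top")
for t in("tally_counter","loupe","vial"): print(t,[np.round(x["location"],3).tolist() for x in nets.look_for(t,"top")[:1]])
print(np.round(r.get_obs()["contact_force"],1))
E
```

```text
clock: 40.62
tcp_pos: [0.6329, 0.2106, 0.1848]
orientation: [-2.107, 0.229, 2.107]
contact_force: [-0.4, -0.2, -1.1]
grip_width: 0.0404
corner z [np.float64(0.0601), np.float64(0.06), np.float64(0.06), np.float64(0.06)]
zrect [632.5 210.6 -12.4 120.3  56.2] [237, 118, 81, 154, 10051]
tally_counter []
loupe [[0.422, -0.082, 0.018]]
vial [[0.444, 0.01, 0.054]]
[ 0.1 -0.7 -1.1]
```

View pics/w17.png

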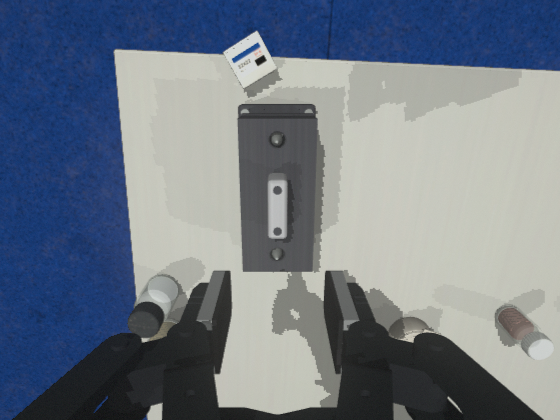

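The cover lies flat with its top at 60 mm. Both dowel tips show through the holes at (278,139) and (278,255), and the gripper is clear.

```bash
python3 -c "
from bench import r
print(r.hand_in(), r.get_obs()['clock'])"
```

```text
the job is handed in; nothing more can be done
the job is handed in; nothing more can be done
```

The stack is built on the dowels in order: carrier, spacer, mask, cover. I handed it in with the gripper open and clear, at about 41 s of the 112 s allowed. The hand-in gave no verdict.

- **Last height check:** the cover's four corners read 60.0 to 60.1 mm, which puts its underside at 50 mm and level.
- **Last position check:** the cover is centred within 1 mm of the measured fixture axis and within 0.2° of its direction. Both dowel tips show through its holes.
- **Lower plates:** each was checked after release. The carrier's top read 30 mm, the spacer's 40 mm and the mask's 50 mm. All were within about 1.2 mm of the axis.
- **Bystanders:** the loupe and vial are where they were, within about 3 mm. The detector missed the tally counter in the last top view. It was upright and untouched in the wrist pictures before the cover's final move, and the arm did not go near it after that, but I have no final position reading for it.

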